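Level the sprung stand with the keyed spirit level

TASK

Take the blue spirit level from its wooden block and set it on the levelling stand's plate, its key fully home in the slot, and let go of it. Then turn the black foot knob until the bubble lies between the two black marks while you press the level gently down: springs lift the plate off its foot, so the bubble counts only while the plate is pressed all the way down. Finish while still pressing the level down with the bubble between the marks, and leave the loose things round about undisturbed.

Things in the scene. Friction and masses are not known exactly. Their poses are not given: they have to be found in the camera images.
- level: Keyed spirit level, blue, 120 x 26 x 28 mm, 0.34 kg. Origin: middle of its sole (flat underside, no key); x along its length, z up. A steel key 50 x 4 mm stands 10 mm down from the sole's middle. The middle 52 mm is 15 mm high with a yellow-green vial on top up to 25 mm: grip here across the 26 mm width. Ends 28 mm high. Starts upright on the wooden block; may be set either way round.
- pad_a (a point): Middle of the top of the level's brass press pad at its +x end (20 mm round), 28 mm above the sole, 43 mm from the level's middle
- pad_b (a point): The same at the level's -x end
- key (a point): Middle of the lower edge of the level's key, 10 mm under the sole
- bubble (a joint): Position (m) of the white bubble, 12 mm long, along the level's own x; 0 is midway between the two black marks, within 2.5 mm it lies between them. It goes to the higher end, 2.5 mm for each 0.01 rad of tilt, stops at 13 mm, settles in about 1 s
- slot (a point): Middle of the slot's mouth on top of the aluminium plate (200 x 104 x 14 mm, top 45 mm above the worktop, leaning 0.04 rad at most). Slot 54 mm (x) by 8 mm (y), 12.5 mm deep, so the key has 2 mm of play all round. x points along the plate from hinge to foot knob, z up out of it. Hinge 122 mm behind the slot, knob axis 152 mm ahead
- plate (a joint): Lift of the plate off its foot, rad: 0 pressed home; springs hold it at 0.016 when released, even with the level on it (knob end raised, so the released bubble shows 4 mm nearer to the knob than when pressed). About 3 N down on the level's pad nearer to the knob press it home (moves 2 to 3 mm), about 6 N on the other pad
- foot_grip (a point): On the upright axis of the black foot knob, at gripping height; x along its raised bar (38 long, 14 wide, its top 7 mm above this point, 24 mm free below), which turns with it. The knob never rises and stays where left (0.12 N m). It starts with the plate's knob end too low: 0.8 to 1.6 rad clockwise from above needed. Each radian clockwise sends the bubble about 6 mm towards the knob
- cradle: Wooden block 130 x 44 x 20 mm, fixed, with a pocket for the level's key; origin under its middle, x along its length; the level's sole rests on its top
- timer: Bystander: white bench timer 62 x 68 x 22 mm
- tape: Bystander: roll of brown tape, 64 mm across, 19 mm high
- weight: Bystander: brass weight 29 mm across, 51 mm high
- marker: Bystander: blue marker 14 x 132 x 17 mm, lying
- matchbox: Bystander: red and yellow matchbox 37 x 52 x 14 mm
- spatula_2: Bystander: spatula with black handle 28 x 198 x 14 mm, lying

How it is judged:
By the outcome, as a careful person would: the job done as asked, in the order asked, and still so for the second after the job is handed in, while the arm keeps its last pose, push and grip.
It also fails if it takes over 67 s, if anything falls off the work surface, if the arm or the gripper's body presses on something with over 40 N, if the wrist force passes 120 N, or if a joint passes its speed limit or range.

ROBOT

A 6-joint arm with a two-finger parallel gripper is mounted at the origin on a cart in front of the work surface, level with it; the furniture and walls round the work are solid. World frame = base frame: x ahead of the robot, y to its left, z up, the work surface at z = 0. Lengths are in mm, angles in rad, forces in N, time in s.
With the tool pointing down it reaches from about 275 to 1000 mm from the base axis. Payload 8.4 kg.
Tool frame: the origin (TCP) lies at the very end of the fingers, on their centre line; the grasp point (between the pads) lies 19 mm behind it (r.tcp_to_grasp is the distance from the TCP to the grasp point, in mm); z points along the fingers, y is the line along which they close (so a half turn about z gives the same grasp; the last joint's range is limited). The gripper opens to 85 mm and grips with 20 to 120 N. Pads are 22 mm wide; open, the fingers measure 114 mm over their backs; the gripper's body (76 mm by 85 mm) begins 54 mm behind the grasp point. The pads swing forward as they close: fully open they stand 13 mm farther back than shut.
Start: joints at [-1.254, 0.353, 1.633, -0, 1.155, -0.002], TCP at [195.891, -593.511, 231.281] pointing down, gripper open.
Joint ranges: [-2.63, 2.63], [-0.92, 2.1], [0.06, 2.66], [-1.3, 4.44], [0, 2.69], [-3.02, 3.02]. Speed limits (rad/s): [2.22, 2.22, 2.79, 3.14, 3.14, 3.14].

INTERFACE

Orientations are given as [roll, pitch, yaw] about the fixed x, y, z axes, in that order (R = Rz(yaw) Ry(pitch) Rx(roll)).
In Python, from rig import r gives the robot as it stands. The module is installed in compiled form; this text tells all that it offers.
- The arm moves only by the tool play_rows, never from a script. Its argument "rows" is a list of rows, each an object with "dp": the shift along the tool's x, y, z in units of 40 mm (1.0 is 40 mm), a list of three; "turn": the turn, a rotation vector about the tool's x, y, z in units of 6 degrees (1.0 is 6 degrees), a list of three; "fingers": the closure, from 0 (fully open) to 1 (shut). In form: [{"dp": [tx, ty, tz], "turn": [wx, wy, wz], "fingers": fingers}, ...]. A call has 1 to 5 rows; each row shifts and turns the commanded pose from where the row before left it, along the tool's axes as they then stand; what a row does not reach is not made up. A row lasts 1/12 s, in which the tool goes at most 41.7 mm and 7.16 degrees, less where a joint would pass 70% of its speed; a pose out of reach is approached as far as the arm can. A call is refused whole if a number of a shift passes 1 or a number of a turn 1, either way. A call with a gripper value outside its range is refused whole. The fingers move at their own pace and stop on an object; "force" is the grip in N (left out, the last holds). Time passes only in rows, so rows that do not move let the fingers close. It gives the time, the measured TCP pose, the force, the opening and the grip force at its end, in the units of the state.
- r.sense(): the state, without advancing time (a new reading comes with each control period).
- r.grab_frame(name): name is "scene" or "side" or "wrist"; returns a dict with "pixels" (400x640x3 uint8, red, green, blue), "fx", "fy", "cx", "cy" (pixels), "dist" ([k1, k2, p1, p2, k3] as OpenCV has them; the pictures are not rectified), "pose" (4x4, takes a point from camera to world coordinates). Camera axes: x right, y down, z forward; pixel columns grow to the right and rows downward; lengths in mm; the calibration is good to about 2 mm. A picture is of the moment at which its call begins. There is no depth.
- r.sign_off(): hands the job in; it is judged then, once.
The state is a dict: "clock": time; "qpos": joint angles; "qvel": joint speeds; "joint_efforts": joint torques, N m; "eef_pos": TCP position; "tcp_rot": TCP orientation; "contact_force": force on the tool from outside, world axes, zero at the start; "wrist_torque": the same for the moment, N m; "opening": opening from 0.0 (shut) to 1.0 (fully open); "grasp_force": force on a finger pad.
Only numpy, scipy, OpenCV 4.12 (cv2) and the standard library are available. Lean on these libraries where they do the work, as an engineer would, in place of code of your own. Each camera call takes 0.05 s, during which the arm holds its last target. There are 200 camera calls.

## Working session

There is one attempt and no reset: what is moved stays moved. The work goes in short steps, Python scripts to look and compute and a tool call to move; the robot and the scene stay as the last step left them, time stands still between calls to the robot, and variables do not carry over. Pictures are saved under pics/ and viewed, at most 14 in all, crops included, and the job is handed in when it is done.

Besides the shell and the picture viewer there is one more tool, called as name([rows], argument=value, ...), one row to a line, values as JSON. play_rows: Moves the arm, as the interface text tells. Its arguments: {"type":"object","properties":{"rows":{"type":"array"},"force":{"type":"number"}},"required":["rows"]}

```bash
mkdir -p pics; cat > h.py <<'E'
import numpy as np, cv2
from rig import r
from scipy.spatial.transform import Rotation as Ro
def grab(n,f=None):
    g=r.grab_frame(n); 
    if f: cv2.imwrite('pics/'+f,g['pixels'][:,:,::-1])
    return g
def K(g): return np.array([[g['fx'],0,g['cx']],[0,g['fy'],g['cy']],[0,0,1.]])
def ray(g,uv):
    p=cv2.undistortPoints(np.array([[uv]],float),K(g),np.array(g['dist'],float))[0,0]
    P=np.array(g['pose']); return P[:3,3],P[:3,:3]@np.array([p[0],p[1],1.])
def at(g,uv,z):
    o,d=ray(g,uv); return o+d*(z-o[2])/d[2]
def proj(g,X):
    P=np.linalg.inv(np.array(g['pose'])); X=np.atleast_2d(np.array(X,float))
    rv=cv2.Rodrigues(P[:3,:3])[0]
    return cv2.projectPoints(X,rv,P[:3,3],K(g),np.array(g['dist'],float))[0][:,0]
E
python3 - <<'E'
from h import *
a=grab('scene','s1.png');b=grab('side','d1.png');grab('wrist','w1.png')
for g in(a,b): print(np.round(g['pose'],2),g['fx'])
s=r.sense();print(s)
E
```

```text
[[ 7.6000e-01 -2.6000e-01  5.9000e-01 -1.9303e+02]
 [-6.5000e-01 -3.2000e-01  6.9000e-01 -6.8337e+02]
 [ 1.0000e-02 -9.1000e-01 -4.1000e-01  5.8071e+02]
 [ 0.0000e+00  0.0000e+00  0.0000e+00  1.0000e+00]] 443.9527020419118
[[-9.30000e-01 -2.50000e-01  2.60000e-01  2.21200e+02]
 [-3.60000e-01  6.10000e-01 -7.10000e-01  1.09077e+03]
 [ 1.00000e-02 -7.50000e-01 -6.60000e-01  9.27560e+02]
 [ 0.00000e+00  0.00000e+00  0.00000e+00  1.00000e+00]] 399.1440288362549
{'clock': 0.15, 'qpos': array([-1.25439505e+00,  3.53494567e-01,  1.63397858e+00, -1.31262543e-05,
        1.15522446e+00, -2.38242393e-03]), 'qvel': array([ 0.00165788, -0.00137134, -0.00242223, -0.00055241, -0.00122506,
        0.00070841]), 'joint_efforts': array([ 1.22383415e-03, -6.05635214e+01, -3.42337990e+01,  3.36556502e-05,
        6.12663600e-03,  3.08291419e-05]), 'eef_pos': array([ 195.76999333, -593.14554711,  230.72417037]), 'tcp_rot': array([-3.14048767e+00,  9.37064993e-06,  3.18789008e-01]), 'contact_force': array([0.23500555, 0.41066933, 0.57123716]), 'wrist_torque': array([ 0.00850964, -0.0053523 ,  0.00589208]), 'grasp_force': 0.0, 'opening': 0.9989569912382312}
```

View pics/s1.png

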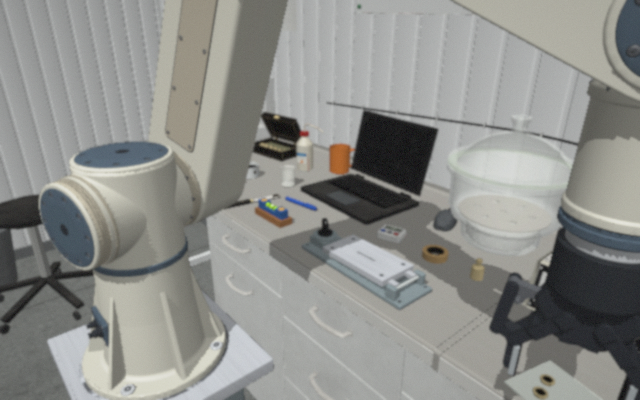

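View pics/d1.png

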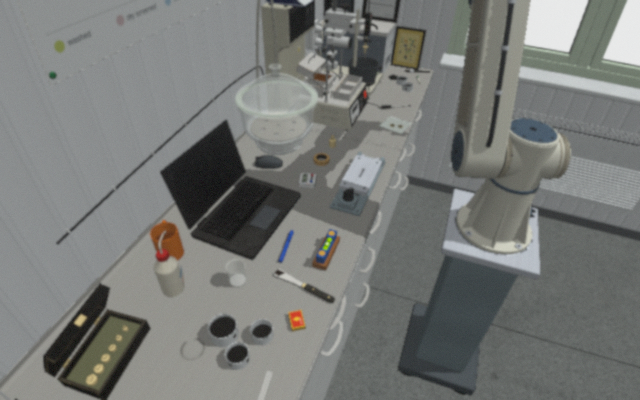

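The scene picture shows the level on its block at about (272,212), the black knob at (325,230) and the plate around (375,265). In the side picture they are at (326,247), (348,195) and (362,170). I'll enlarge both.

```bash
python3 - <<'E'
import cv2,numpy as np
a=cv2.imread('pics/s1.png')[190:310,245:440];b=cv2.imread('pics/d1.png')[145:275,300:400]
A=cv2.resize(a,None,fx=2.4,fy=2.4,interpolation=2);B=cv2.resize(b,None,fx=3.3,fy=3.3,interpolation=2)
A=cv2.resize(a,(468,288),interpolation=2)
B=cv2.resize(b,(330,429),interpolation=2)
c=np.zeros((429,800,3),np.uint8);c[:288,:468]=A;c[:,470:]=B
cv2.imwrite('pics/c1.png',c)
from h import *
g=r.grab_frame('scene');h=r.grab_frame('side')
def tri(u,v):
    o1,d1=ray(g,u);o2,d2=ray(h,v)
    t=np.linalg.lstsq(np.c_[d1,-d2],o2-o1,rcond=None)[0]
    p,q=o1+d1*t[0],o2+d2*t[1];return np.round((p+q)/2),np.round(np.linalg.norm(p-q))
print('level',tri((272,210),(326,247)),at(h,(326,247),35))
print('knob',tri((325,225),(348,192)),at(h,(348,192),70))
E
```

```text
level (array([481., 319.,  28.]), np.float64(2.0)) [480.726064   323.84364542  35.        ]
knob (array([489.,  89.,  65.]), np.float64(2.0)) [488.25057653  94.59576413  70.        ]
```

View pics/c1.png

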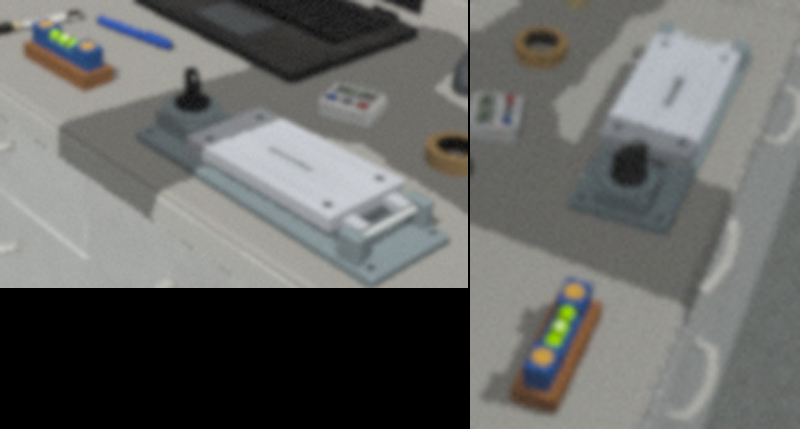

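```bash
cat >> h.py <<'E'
def tri(g,h,u,v):
    o1,d1=ray(g,u);o2,d2=ray(h,v)
    t=np.linalg.lstsq(np.c_[d1,-d2],o2-o1,rcond=None)[0]
    p,q=o1+d1*t[0],o2+d2*t[1];return np.round((p+q)/2),np.round(np.linalg.norm(p-q))
E
python3 - <<'E'
from h import *
g=r.grab_frame('scene');h=r.grab_frame('side');w=r.grab_frame('wrist')
A=lambda x,y:(245+x/2.4,190+y/2.4); B=lambda x,y:(300+(x-470)/3.3,145+y/3.3)
for n,u,v,z in (('slot',A(290,158),B(674,92),45),('p1',A(88,45),B(574,290),48),('p2',A(47,25),B(543,355),48),('knob',A(192,75),B(630,155),78)):
    print(n,tri(g,h,u,v),at(h,v,z).round(),at(g,u,z).round())
s=r.sense();T=np.eye(4);T[:3,:3]=Ro.from_euler('xyz',s['tcp_rot']).as_matrix();T[:3,3]=s['eef_pos']
print(np.round(np.linalg.inv(T)@w['pose'],3),w['fx'],w['cx'],w['cy'],w['dist']);print(np.round(T,3),s['clock'])
E
```

```text
slot (array([484., -62.,  42.]), np.float64(2.0)) [483. -58.  45.] [482. -65.  45.]
p1 (array([482., 273.,  47.]), np.float64(1.0)) [482. 274.  48.] [482. 272.  48.]
p2 (array([481., 358.,  46.]), np.float64(0.0)) [480. 360.  48.] [478. 354.  48.]
knob (array([489.,  93.,  72.]), np.float64(6.0)) [484. 103.  78.] [485.  85.  78.]
[[  -0.      -0.964   -0.266   68.588]
 [   1.      -0.      -0.      -0.382]
 [  -0.      -0.266    0.964 -142.221]
 [   0.       0.       0.       1.   ]] 323.42204322221835 318.8100749210663 201.151647535823 [-0.00053931  0.          0.          0.          0.        ]
[[ 9.50000e-01  3.13000e-01 -0.00000e+00  1.95868e+02]
 [ 3.13000e-01 -9.50000e-01  0.00000e+00 -5.93439e+02]
 [ 0.00000e+00 -0.00000e+00 -1.00000e+00  2.31164e+02]
 [ 0.00000e+00  0.00000e+00  0.00000e+00  1.00000e+00]] 0.4
```

```bash
cat >> h.py <<'E'
import json
def plan(P,yaw,n,fing=0,roll=np.pi,pitch=0,start=None):
    s=r.sense(); p=np.array(s['eef_pos']);R=Ro.from_euler('xyz',s['tcp_rot'])
    if start is not None: p=np.array(start[0],float);R=start[1]
    Rt=Ro.from_euler('xyz',[roll,pitch,yaw]); w=(R.inv()*Rt).as_rotvec(); rows=[]
    for i in range(n):
        tgt=p+(np.array(P)-p)/(n-i)
        dp=np.round(R.inv().apply(tgt-p)/40,2); t=np.round((R.inv()*Rt).as_rotvec()/(n-i)/np.radians(6),2)
        rows.append({"dp":dp.tolist(),"turn":t.tolist(),"fingers":fing})
        p=p+R.apply(dp*40); R=R*Ro.from_rotvec(t*np.radians(6))
    for i in range(0,n,5): print(json.dumps(rows[i:i+5]))
def tcp(): 
    s=r.sense(); print(s['clock'],s['eef_pos'].round(1),s['tcp_rot'].round(3),s['contact_force'].round(1),s['opening'].round(3),s['grasp_force'])
E
python3 -c "
from h import *
plan([484,-10,190],np.pi/2,17)"
```

```text
[{"dp": [0.67, -0.68, 0.06], "turn": [-0.0, -0.0, -0.7], "fingers": 0}, {"dp": [0.72, -0.63, 0.06], "turn": [-0.0, -0.0, -0.7], "fingers": 0}, {"dp": [0.76, -0.58, 0.06], "turn": [-0.0, -0.0, -0.7], "fingers": 0}, {"dp": [0.8, -0.52, 0.06], "turn": [-0.0, -0.0, -0.7], "fingers": 0}, {"dp": [0.84, -0.46, 0.06], "turn": [-0.0, -0.0, -0.7], "fingers": 0}]
[{"dp": [0.87, -0.4, 0.06], "turn": [-0.0, -0.0, -0.7], "fingers": 0}, {"dp": [0.9, -0.33, 0.06], "turn": [-0.0, -0.0, -0.71], "fingers": 0}, {"dp": [0.92, -0.26, 0.06], "turn": [-0.0, -0.0, -0.7], "fingers": 0}, {"dp": [0.94, -0.19, 0.06], "turn": [-0.0, -0.0, -0.71], "fingers": 0}, {"dp": [0.95, -0.13, 0.06], "turn": [-0.0, -0.0, -0.7], "fingers": 0}]
[{"dp": [0.96, -0.06, 0.06], "turn": [-0.0, -0.0, -0.71], "fingers": 0}, {"dp": [0.96, 0.02, 0.06], "turn": [-0.0, -0.0, -0.7], "fingers": 0}, {"dp": [0.95, 0.09, 0.06], "turn": [-0.0, -0.0, -0.71], "fingers": 0}, {"dp": [0.94, 0.16, 0.06], "turn": [-0.0, -0.0, -0.7], "fingers": 0}, {"dp": [0.93, 0.22, 0.06], "turn": [-0.0, -0.0, -0.71], "fingers": 0}]
[{"dp": [0.91, 0.29, 0.07], "turn": [-0.0, -0.0, -0.7], "fingers": 0}, {"dp": [0.89, 0.36, 0.06], "turn": [-0.0, -0.0, -0.71], "fingers": 0}]
```

play_rows([
  {"dp": [0.67,-0.68,0.06],"turn": [0,0,-0.7],"fingers": 0},
  {"dp": [0.72,-0.63,0.06],"turn": [0,0,-0.7],"fingers": 0},
  {"dp": [0.76,-0.58,0.06],"turn": [0,0,-0.7],"fingers": 0},
  {"dp": [0.8,-0.52,0.06],"turn": [0,0,-0.7],"fingers": 0},
  {"dp": [0.84,-0.46,0.06],"turn": [0,0,-0.7],"fingers": 0},
])

```text
clock: 0.82
eef_pos: [280.6, -420.4, 219.2]
tcp_rot: [3.141, -0.0, 0.688]
contact_force: [1.0, -0.3, 0.8]
opening: 0.994
grasp_force: 0.0
```

play_rows([
  {"dp": [0.87,-0.4,0.06],"turn": [0,0,-0.7],"fingers": 0},
  {"dp": [0.9,-0.33,0.06],"turn": [0,0,-0.7],"fingers": 0},
  {"dp": [0.92,-0.26,0.06],"turn": [0,0,-0.7],"fingers": 0},
  {"dp": [0.94,-0.19,0.06],"turn": [0,0,-0.7],"fingers": 0},
  {"dp": [0.95,-0.13,0.06],"turn": [0,0,-0.7],"fingers": 0},
])

```text
clock: 1.23
eef_pos: [365.9, -248.7, 207.5]
tcp_rot: [3.141, 0.0, 1.055]
contact_force: [0.3, 0.0, -0.3]
opening: 1.002
grasp_force: 0.0
```

play_rows([
  {"dp": [0.96,-0.06,0.06],"turn": [0,0,-0.7],"fingers": 0},
  {"dp": [0.96,0.02,0.06],"turn": [0,0,-0.7],"fingers": 0},
  {"dp": [0.95,0.09,0.06],"turn": [0,0,-0.7],"fingers": 0},
  {"dp": [0.94,0.16,0.06],"turn": [0,0,-0.7],"fingers": 0},
  {"dp": [0.93,0.22,0.06],"turn": [0,0,-0.7],"fingers": 0},
])

```text
clock: 1.65
eef_pos: [451.6, -77.2, 195.5]
tcp_rot: [3.141, 0.0, 1.422]
contact_force: [0.2, -0.9, -0.4]
opening: 1.0
grasp_force: 0.0
```

play_rows([
  {"dp": [0.91,0.29,0.07],"turn": [0,0,-0.75],"fingers": 0},
  {"dp": [0.89,0.36,0.06],"turn": [0,0,-0.75],"fingers": 0},
  {"dp": [0,0,0],"turn": [0,0,0],"fingers": 0},
  {"dp": [0,0,0],"turn": [0,0,0],"fingers": 0},
])

```text
clock: 1.98
eef_pos: [485.4, -8.7, 190.0]
tcp_rot: [-3.142, -0.0, 1.579]
contact_force: [0.3, 0.3, 0.1]
opening: 0.997
grasp_force: 0.0
```

```bash
python3 - <<'E'
from h import *
tcp()
grab('wrist','w2.png');tcp()
E
```

```text
Traceback (most recent call last):
  File "h.py", line 34, in tcp
    s=r.sense(); print(s['clock'],s['eef_pos'].round(1),s['tcp_rot'].round(3),s['contact_force'].round(1),s['opening'].round(3),s['grasp_force'])
                                                                                                          ^^^^^^^^^^^^^^^^^^
AttributeError: 'float' object has no attribute 'round'
```

```bash
sed -i "s/s\['opening'\].round(3)/round(s['opening'],3)/" h.py; python3 - <<'E'
from h import *
g=grab('wrist','w2.png');tcp();np.save('w2pose.npy',g['pose'])
E
```

```text
2.0333 [484.8  -9.9 189.9] [-3.141  0.     1.577] [-0.7 -1.  -0.5] 0.998 0.0
```

View pics/w2.png

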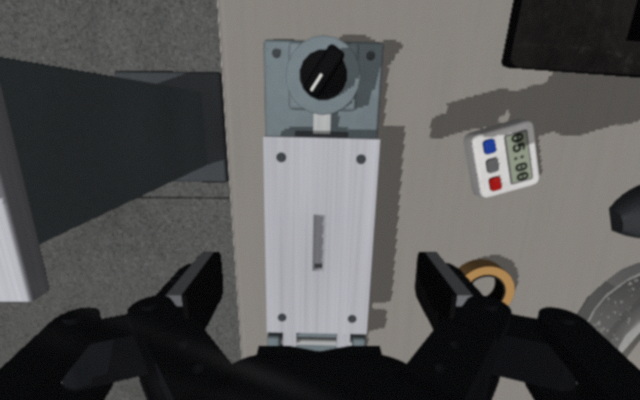

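The picture shows the slot at about (318,242), running from row 214 to 270. The plate's knob-end edge is at row 138, and the knob is centred near (323,73) with its bar tilted from (310,92) to (337,47).

```bash
python3 - <<'E'
from h import *
im=cv2.imread('pics/w2.png');gr=cv2.cvtColor(im,6).astype(float)
g=r.grab_frame('wrist')
# slot blob
roi=gr[200:285,300:338];m=(roi<150).astype(np.uint8)
print('bg',np.median(roi),roi.min())
c=max(cv2.findContours(m,0,2)[0],key=cv2.contourArea);c=c+[300,200]
print('slot rect px',cv2.minAreaRect(c),cv2.boundingRect(c))
for rr in (222,232,242,252,262): print(rr,gr[rr,308:330].astype(int))
print(gr[206:222,319].astype(int),gr[262:280,317].astype(int))
# plate edges
E=[]
for rr in range(150,310,10):
    row=gr[rr,240:400]; mm=np.where(row>155)[0]+240; E.append((rr,mm.min(),mm.max()))
print(E)
L=[at(g,(a-.5,rr),45)[:2] for rr,a,b in E];Rr=[at(g,(b+.5,rr),45)[:2] for rr,a,b in E]
print(np.round([(l.tolist(),q.tolist(),(q-l)[0]) for l,q in zip(L,Rr)][::4],1) if 0 else [(l.round(1),q.round(1)) for l,q in zip(L,Rr)][::4])
M=(np.array(L)+np.array(Rr))/2;print('axis x=a*y+b',np.polyfit(M[:,1],M[:,0],1))
for n,p in (('slot c',(318.5,242)),('top',(319,214)),('bot',(318,270)),('s1',(281,157)),('s2',(361,159)),('s3',(282,317)),('s4',(351.5,318)),('pe',(321,137))): print(n,at(g,p,45).round(1))
# knob bar dark
for n,p in (('knob b1',(310,92)),('b2',(337,47))): print(n,at(g,p,75).round(1))
tcp()
E
```

```text
bg 172.0 57.0
slot rect px ((317.86236572265625, 242.09088134765625), (11.563344955444336, 56.060611724853516), 1.5481576919555664) (312, 214, 13, 57)
222 [173 175 175 174 162 139 114 104 108 110 110 111 112 116 125 140 150 159
 167 170 170 170]
232 [172 175 174 172 156 133 109 109 111 110 109 112 109 112 120 135 153 161
 167 172 170 171]
242 [171 174 170 165 152 126 109 109 110 109 110 110 110 112 118 140 155 163
 171 173 169 169]
252 [173 173 172 165 143 121 107 106 110 111 110 110 110 114 126 143 156 166
 171 171 169 169]
262 [169 173 171 163 139 114 105 101 104 107 104 104 107 115 129 149 162 169
 170 169 170 169]
[174 175 175 173 173 176 173 169 155 135 117 113 112 108 112 110] [107  90  67  57  62  77 105 125 143 158 165 166 166 166 165 168 166 168]
[(150, np.int64(263), np.int64(378)), (160, np.int64(264), np.int64(377)), (170, np.int64(264), np.int64(376)), (180, np.int64(264), np.int64(376)), (190, np.int64(264), np.int64(375)), (200, np.int64(264), np.int64(374)), (210, np.int64(264), np.int64(374)), (220, np.int64(265), np.int64(373)), (230, np.int64(265), np.int64(372)), (240, np.int64(265), np.int64(372)), (250, np.int64(265), np.int64(371)), (260, np.int64(265), np.int64(370)), (270, np.int64(266), np.int64(369)), (280, np.int64(266), np.int64(369)), (290, np.int64(266), np.int64(368)), (300, np.int64(266), np.int64(367))]
[(array([435.9,  25.4]), array([538.3,  26. ])), (array([435.3, -10.9]), array([537.6, -10.3])), (array([434.7, -49.8]), array([536.8, -49.2])), (array([434.1, -91.5]), array([535.9, -90.9]))]
axis x=a*y+b [1.87384452e-02 4.86706013e+02]
slot c [485.8 -61.7  45. ]
top [486.1 -33.6  45. ]
bot [485.5 -91.2  45. ]
s1 [452.1  19.3  45. ]
s2 [523.2  17.9  45. ]
s3 [ 448.9 -144.4   45. ]
s4 [ 520.1 -145.2   45. ]
pe [487.4  37.   45. ]
knob b1 [478.6  72.6  75. ]
b2 [498.4 103.8  75. ]
2.0833 [484.5 -10.6 190. ] [-3.141  0.     1.575] [-0.8 -0.   0.4] 1.0 0.0
```

play_rows([
  {"dp": [0.91,0,0.1],"turn": [0,0,0],"fingers": 0},
  {"dp": [0.91,0,0.1],"turn": [0,0,0],"fingers": 0},
  {"dp": [0.91,0,0.1],"turn": [0,0,0],"fingers": 0},
  {"dp": [0.91,0,0.1],"turn": [0,0,0],"fingers": 0},
  {"dp": [0.91,0,0.1],"turn": [0,0,0],"fingers": 0},
])

```text
clock: 2.5
eef_pos: [483.9, 171.4, 170.2]
tcp_rot: [3.141, 0.0, 1.572]
contact_force: [1.3, -0.9, -0.5]
opening: 0.999
grasp_force: 0.0
```

play_rows([
  {"dp": [0.91,0,0.1],"turn": [0,0,0],"fingers": 0},
  {"dp": [0.91,0,0.1],"turn": [0,0,0],"fingers": 0},
  {"dp": [0.91,0,0.1],"turn": [0,0,0],"fingers": 0},
  {"dp": [0.91,0,0.1],"turn": [0,0,0],"fingers": 0},
  {"dp": [0,0,0],"turn": [0,0,0],"fingers": 0},
])

```text
clock: 2.92
eef_pos: [484.0, 321.0, 153.9]
tcp_rot: [3.141, -0.002, 1.575]
contact_force: [-0.5, -0.6, -0.6]
opening: 1.003
grasp_force: 0.0
```

```bash
python3 - <<'E'
from h import *
r.grab_frame('wrist');r.grab_frame('wrist')
g=grab('wrist','w3.png');tcp()
E
```

```text
3.0667 [483.4 315.8 153.9] [-3.141e+00  1.000e-03  1.574e+00] [-0.5  0.5  0.5] 0.998 0.0
```

View pics/w3.png

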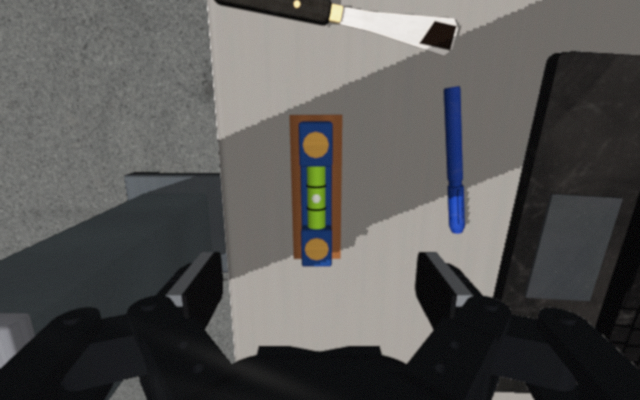

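The level is upright on its block, with brass pads at (316,144) and (316.5,249) and the bubble at (316,198). There is free space on both sides for the fingers.

```bash
python3 - <<'E'
from h import *
im=cv2.imread('pics/w3.png').astype(int);g=r.grab_frame('wrist')
m=((im[:,:,2]>140)&(im[:,:,0]<110)&(im[:,:,1]<170)&(im[:,:,1]>100)).astype(np.uint8)
n,l,st,ce=cv2.connectedComponentsWithStats(m)
P=[]
for i in range(1,n):
    if st[i,4]>150: print(ce[i].round(1),st[i]); P.append(at(g,ce[i],48))
print(np.round(P,1))
if len(P)==2:
    d=P[0]-P[1];print(np.linalg.norm(d),(P[0]+P[1])/2,np.arctan2(d[1],d[0]))
for c in ((291,115),(341,115),(293,258),(341,258)): print(at(g,c,20).round(1))
tcp()
E
```

```text
[315.4 144.4] [304 133  24  24 446]
[316.3 248.8] [306 239  22  20 327]
[[481.7 359.9  48. ]
 [482.5 274.2  48. ]]
85.76119280259373 [482.10571157 317.04706252  48.        ] 1.580142322525446
[461.3 381.1  20. ]
[502.5 381.3  20. ]
[460.6 252.4  20. ]
[505.3 252.5  20. ]
3.1167 [483.5 315.4 154.1] [-3.141e+00  1.000e-03  1.574e+00] [-0.2 -0.4 -0.4] 0.998 0.0
```

play_rows([
  {"dp": [0.04,-0.03,0.7],"turn": [0,0,-0.06],"fingers": 0.3},
  {"dp": [0,0,0.7],"turn": [0,0,0],"fingers": 0.4},
  {"dp": [0,0,0.7],"turn": [0,0,0],"fingers": 0.4},
  {"dp": [0,0,0.7],"turn": [0,0,0],"fingers": 0.4},
  {"dp": [0,0,0.3],"turn": [0,0,0],"fingers": 0.4},
], force=40)

```text
clock: 3.53
eef_pos: [480.9, 315.8, 27.4]
tcp_rot: [-3.138, 0.002, 1.579]
contact_force: [-0.9, -0.9, 0.5]
opening: 0.596
grasp_force: 0.0
```

play_rows([
  {"dp": [0,0,0.1],"turn": [0,0,0],"fingers": 0.4},
  {"dp": [0,0,0.08],"turn": [0,0,0],"fingers": 0.4},
  {"dp": [0,0,0],"turn": [0,0,0],"fingers": 0.4},
  {"dp": [0,0,0],"turn": [0,0,0],"fingers": 0.5},
])

```text
clock: 3.87
eef_pos: [483.1, 319.1, 24.3]
tcp_rot: [3.14, -0.001, 1.581]
contact_force: [0.9, 0.4, -0.3]
opening: 0.505
grasp_force: 0.0
```

```bash
python3 - <<'E'
from h import *
g=grab('wrist','w4.png');tcp()
E
```

```text
3.9167 [483.1 319.2  24.3] [ 3.140e+00 -1.000e-03  1.582e+00] [-0.2 -0.4  0.1] 0.502 0.0
```

View pics/w4.png

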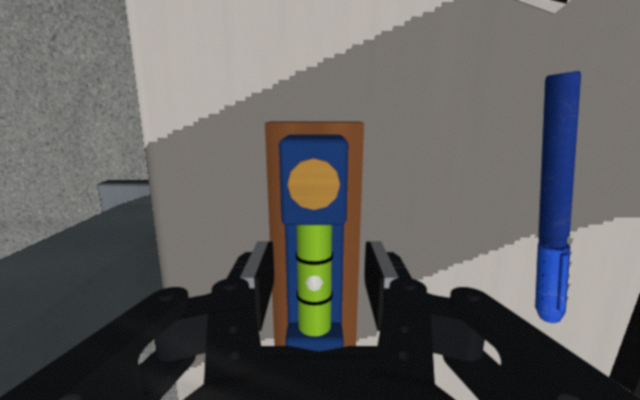

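The level is centred between the half-closed fingers: their inner faces are near columns 270 and 366, and the level's axis near 314, about 1 mm off. I'll shift by that and close.

play_rows([
  {"dp": [-0.05,-0.03,0.05],"turn": [0,0,0],"fingers": 0.5},
  {"dp": [0,0,0],"turn": [0,0,0],"fingers": 1},
  {"dp": [0,0,0],"turn": [0,0,0],"fingers": 1},
  {"dp": [0,0,0],"turn": [0,0,0],"fingers": 1},
  {"dp": [0,0,0],"turn": [0,0,0],"fingers": 1},
], force=40)

```text
clock: 4.33
eef_pos: [481.1, 316.8, 21.5]
tcp_rot: [3.141, -0.0, 1.582]
contact_force: [-1.3, -2.5, 6.7]
opening: 0.295
grasp_force: 40.3
```

play_rows([
  {"dp": [0,0,0],"turn": [0,0,0],"fingers": 1},
  {"dp": [0,0,0],"turn": [0,0,0],"fingers": 1},
])

```text
clock: 4.5
eef_pos: [481.1, 316.8, 21.5]
tcp_rot: [3.141, -0.0, 1.582]
contact_force: [-1.2, -1.1, 6.3]
opening: 0.295
grasp_force: 40.3
```

```bash
python3 - <<'E'
from h import *
tcp()
g=r.grab_frame('wrist');im=g['pixels'].astype(int);print(g['pixels'].shape)
def pads(im):
    m=((im[:,:,0]>140)&(im[:,:,2]<110)&(im[:,:,1]<170)&(im[:,:,1]>100)).astype(np.uint8)
    n,l,st,ce=cv2.connectedComponentsWithStats(m)
    return [(ce[i].round(1),st[i,4]) for i in range(1,n) if st[i,4]>150]
for c,a in pads(im): print(c,a,at(g,c,48).round(1))
E
```

```text
4.5 [481.1 316.8  21.5] [ 3.141 -0.     1.582] [-1.2 -1.1  6.3] 0.295 40.34247636795044
(400, 640, 3)
[318.9 179.4] 2044 [481.5 361.3  48. ]
```

play_rows([
  {"dp": [0,0,-0.3],"turn": [0,0,0],"fingers": 1},
  {"dp": [0,0,-0.6],"turn": [0,0,0],"fingers": 1},
  {"dp": [0,0,-0.8],"turn": [0,0,0],"fingers": 1},
  {"dp": [0,0,-0.7],"turn": [0,0,0],"fingers": 1},
  {"dp": [0,0,-0.3],"turn": [0,0,0],"fingers": 1},
])

```text
clock: 4.97
eef_pos: [482.3, 317.8, 132.9]
tcp_rot: [3.138, -0.002, 1.582]
contact_force: [1.2, 0.5, -1.7]
opening: 0.294
grasp_force: 40.2
```

```bash
python3 - <<'E'
from h import *
tcp()
g=r.grab_frame('wrist');im=g['pixels'].astype(int)
m=((im[:,:,0]>140)&(im[:,:,2]<110)&(im[:,:,1]<170)&(im[:,:,1]>100)).astype(np.uint8)
n,l,st,ce=cv2.connectedComponentsWithStats(m)
print([(ce[i].round(1),st[i,4]) for i in range(1,n) if st[i,4]>150]); tcp()
plan([484.7,-62.8,128],1.552,11,1)
E
```

```text
4.9667 [482.3 317.8 132.9] [ 3.138e+00 -2.000e-03  1.582e+00] [ 1.2  0.5 -1.7] 0.294 40.182591676712036
[(array([319. , 179.3]), np.int32(2064))]
5.0167 [482.9 318.1 133.6] [ 3.136e+00 -3.000e-03  1.582e+00] [ 0.6  1.1 -1.4] 0.289 40.19450068473816
[{"dp": [-0.87, -0.01, 0.01], "turn": [0.0, -0.0, 0.03], "fingers": 1}, {"dp": [-0.87, -0.0, 0.01], "turn": [0.01, -0.0, 0.03], "fingers": 1}, {"dp": [-0.86, 0.0, 0.01], "turn": [0.0, -0.0, 0.02], "fingers": 1}, {"dp": [-0.87, 0.0, 0.01], "turn": [0.01, -0.0, 0.03], "fingers": 1}, {"dp": [-0.86, 0.0, 0.01], "turn": [0.0, -0.0, 0.02], "fingers": 1}]
[{"dp": [-0.87, 0.01, 0.01], "turn": [0.01, -0.01, 0.03], "fingers": 1}, {"dp": [-0.86, 0.01, 0.01], "turn": [0.0, -0.0, 0.02], "fingers": 1}, {"dp": [-0.87, 0.01, 0.01], "turn": [0.01, -0.01, 0.03], "fingers": 1}, {"dp": [-0.86, 0.01, 0.01], "turn": [0.0, -0.0, 0.02], "fingers": 1}, {"dp": [-0.87, 0.02, 0.01], "turn": [0.01, -0.01, 0.03], "fingers": 1}]
[{"dp": [-0.86, 0.02, 0.02], "turn": [0.0, -0.0, 0.02], "fingers": 1}]
```

play_rows([
  {"dp": [-0.6,0,0],"turn": [0,0,0.03],"fingers": 1},
  {"dp": [-0.9,0,0],"turn": [0,0,0.03],"fingers": 1},
  {"dp": [-0.9,0,0],"turn": [0,0,0.03],"fingers": 1},
  {"dp": [-0.9,0,0],"turn": [0,0,0.03],"fingers": 1},
  {"dp": [-0.9,0,0],"turn": [0,0,0.03],"fingers": 1},
])

```text
clock: 5.43
eef_pos: [480.5, 147.2, 127.7]
tcp_rot: [-3.14, 0.001, 1.567]
contact_force: [-0.3, -0.0, -3.1]
opening: 0.295
grasp_force: 40.1
```

play_rows([
  {"dp": [-0.9,0.01,0],"turn": [0,0,0.03],"fingers": 1},
  {"dp": [-0.9,0.01,0],"turn": [0,0,0.03],"fingers": 1},
  {"dp": [-0.9,0.01,0],"turn": [0,0,0.03],"fingers": 1},
  {"dp": [-0.9,0.01,0],"turn": [0,0,0.03],"fingers": 1},
  {"dp": [-0.9,0.01,0],"turn": [0,0,0.03],"fingers": 1},
])

```text
clock: 5.85
eef_pos: [480.5, -32.8, 127.8]
tcp_rot: [-3.14, -0.0, 1.55]
contact_force: [1.3, -0.2, -2.5]
opening: 0.294
grasp_force: 40.1
```

play_rows([
  {"dp": [-0.6,0.02,0],"turn": [0,0,0],"fingers": 1},
  {"dp": [-0.2,0,0.3],"turn": [0,0,0],"fingers": 1},
  {"dp": [0,0,0.3],"turn": [0,0,0],"fingers": 1},
  {"dp": [0,0,0],"turn": [0,0,0],"fingers": 1},
  {"dp": [0,0,0],"turn": [0,0,0],"fingers": 1},
])

```text
clock: 6.27
eef_pos: [480.5, -63.1, 103.7]
tcp_rot: [-3.139, -0.0, 1.55]
contact_force: [-0.2, 0.3, -2.6]
opening: 0.293
grasp_force: 40.1
```

```bash
python3 - <<'E'
from h import *
r.grab_frame('wrist')
g=grab('wrist','w5.png');tcp();np.save('w5pose.npy',g['pose'])
E
```

```text
6.3667 [481.7 -62.8 104.8] [-3.141 -0.     1.551] [-0.2 -0.9 -2.6] 0.291 40.09012699127197
```

View pics/w5.png

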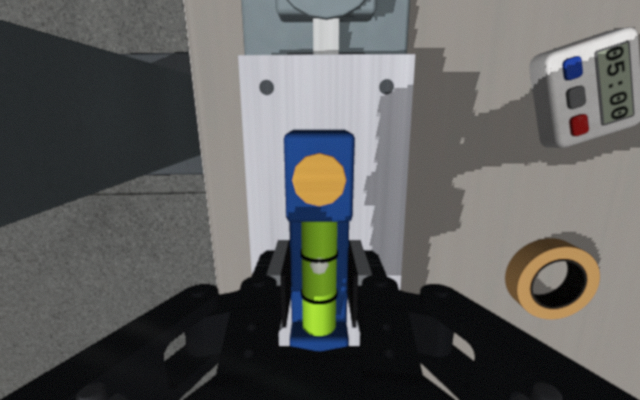

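The level is held straight above the plate. The plate's two front screws show at (266,87) and (386,87), the near pad at (319,179), and the slot is hidden under the level.

```bash
python3 - <<'E'
from h import *
im=cv2.imread('pics/w5.png');gr=cv2.cvtColor(im,6).astype(float);g=r.grab_frame('wrist');g['pose']=np.load('w5pose.npy')
def cen(gr,x,y,w=9):
    a=gr[y-w:y+w+1,x-w:x+w+1]; q=np.clip(np.median(a)-25-a,0,None);yy,xx=np.mgrid[y-w:y+w+1,x-w:x+w+1]
    return (q*xx).sum()/q.sum(),(q*yy).sum()/q.sum()
s=[cen(gr,266,87),cen(gr,386,87)];W=[at(g,p,45) for p in s];print(np.round(s,1),np.round(W,1),'mid',np.mean(W,0).round(1))
g2=dict(g);g2['pose']=np.load('w2pose.npy');gr2=cv2.cvtColor(cv2.imread('pics/w2.png'),6).astype(float)
s2=[cen(gr2,281,157,6),cen(gr2,361,159,6),cen(gr2,282,317,6),cen(gr2,351,318,6)];W2=np.array([at(g2,p,45) for p in s2]);print(W2.round(1),'mid',W2[:2].mean(0).round(1),'all',W2.mean(0).round(1), 'slot',at(g2,(317.9,242),45).round(1))
m=((im[:,:,2]>140)&(im[:,:,0]<110)&(im[:,:,1]<170)&(im[:,:,1]>100)).astype(np.uint8)
n,l,st,ce=cv2.connectedComponentsWithStats(m)
p=[ce[i] for i in range(1,n) if st[i,4]>1000][0];print(p)
zt=r.sense()['eef_pos'][2]; print('pad',at(g,p,zt-1.5+28).round(1)); tcp()
E
```

```text
[[266.1  86.9]
 [386.2  87. ]] [[452.8  20.   45. ]
 [523.5  18.5  45. ]] mid [488.1  19.2  45. ]
[[ 452.5   20.6   45. ]
 [ 523.5   19.4   45. ]
 [ 449.5 -143.2   45. ]
 [ 521.3 -144.4   45. ]] mid [488.  20.  45.] all [486.7 -61.9  45. ] slot [486.1 -60.5  45. ]
[318.59756668 179.46326626]
pad [483.  -18.4 131.6]
6.4167 [482.  -62.8 105.1] [ 3.141 -0.     1.551] [-0.1  0.6 -3.3] 0.291 40.09058117866516
```

play_rows([
  {"dp": [0,0.09,0.3],"turn": [0,0,0],"fingers": 1},
  {"dp": [0,0,0.5],"turn": [0,0,0],"fingers": 1},
  {"dp": [0,0,0.25],"turn": [0,0,0],"fingers": 1},
  {"dp": [0,0,0],"turn": [0,0,0],"fingers": 1},
  {"dp": [0,0,0],"turn": [0,0,0],"fingers": 1},
])

```text
clock: 6.83
eef_pos: [484.9, -63.0, 62.3]
tcp_rot: [-3.14, -0.0, 1.551]
contact_force: [1.1, 0.1, -2.6]
opening: 0.29
grasp_force: 40.1
```

play_rows([
  {"dp": [0,0,0.05],"turn": [0,0,0],"fingers": 1},
  {"dp": [0,0,0.05],"turn": [0,0,0],"fingers": 1},
  {"dp": [0,0,0.05],"turn": [0,0,0],"fingers": 1},
  {"dp": [0,0,0.05],"turn": [0,0,0],"fingers": 1},
])

```text
clock: 7.17
eef_pos: [485.7, -63.4, 55.2]
tcp_rot: [3.141, 0.0, 1.55]
contact_force: [-0.5, -0.6, -2.7]
opening: 0.296
grasp_force: 40.1
```

play_rows([
  {"dp": [0,0,0.05],"turn": [0,0,0],"fingers": 1},
  {"dp": [0,0,0.05],"turn": [0,0,0],"fingers": 1},
  {"dp": [0,0,0.04],"turn": [0,0,0],"fingers": 1},
  {"dp": [0,0,0],"turn": [0,0,0],"fingers": 1},
])

```text
clock: 7.5
eef_pos: [485.2, -63.3, 48.9]
tcp_rot: [-3.141, -0.0, 1.55]
contact_force: [0.3, 0.6, -3.1]
opening: 0.289
grasp_force: 40.1
```

play_rows([
  {"dp": [0,0,0.03],"turn": [0,0,0],"fingers": 1},
  {"dp": [0,0,0.03],"turn": [0,0,0],"fingers": 1},
  {"dp": [0,0,0],"turn": [0,0,0],"fingers": 1},
])

```text
clock: 7.75
eef_pos: [485.3, -63.3, 46.7]
tcp_rot: [-3.141, -0.0, 1.55]
contact_force: [0.3, -1.1, -2.5]
opening: 0.291
grasp_force: 40.1
```

play_rows([
  {"dp": [0,0,0.03],"turn": [0,0,0],"fingers": 1},
  {"dp": [0,0,0.03],"turn": [0,0,0],"fingers": 1},
  {"dp": [0,0,0],"turn": [0,0,0],"fingers": 1},
])

```text
clock: 8.0
eef_pos: [485.6, -63.3, 44.5]
tcp_rot: [3.141, -0.0, 1.55]
contact_force: [-1.3, 0.9, 1.8]
opening: 0.295
grasp_force: 40.7
```

```bash
python3 -c "
from h import *
tcp();a=r.grab_frame('scene');b=r.grab_frame('side');w=r.grab_frame('wrist');tcp()
S=[cv2.resize(a['pixels'][205:305,300:430],(390,300),interpolation=2),cv2.resize(b['pixels'][140:240,310:440],(390,300),interpolation=2),cv2.resize(w['pixels'],(480,300),interpolation=3)]
c=np.zeros((600,800,3),np.uint8);c[:300,:390]=S[0];c[:300,400:790]=S[1];c[300:,:480]=S[2];cv2.imwrite('pics/c6.png',c[:,:,::-1])
"
```

```text
8.0 [485.6 -63.3  44.5] [ 3.141 -0.     1.55 ] [-1.3  0.9  1.8] 0.295 40.69088101387024
8.15 [485.6 -63.3  44.7] [ 3.141 -0.     1.55 ] [-0.7  0.5  1.3] 0.293 40.60863554477692
```

View pics/c6.png

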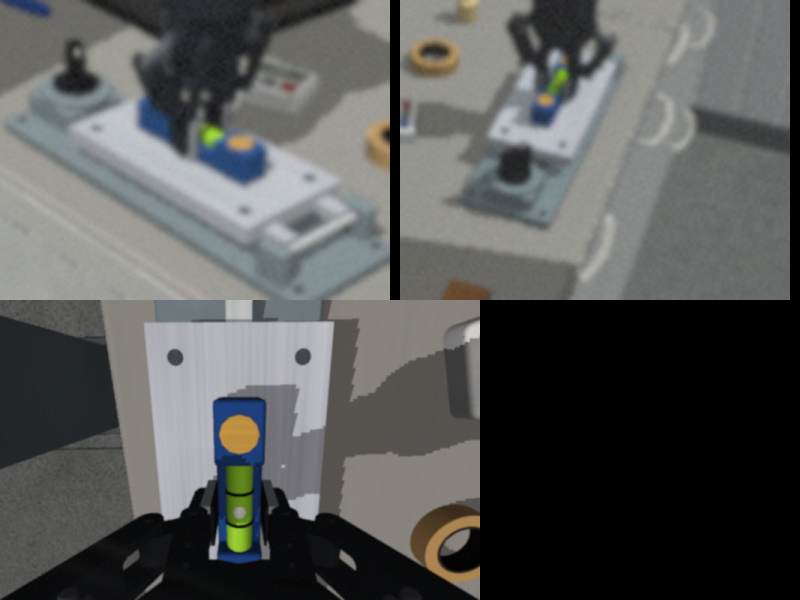

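The level sits on the plate in all three views, with no gap under its ends, and the push has begun. I'll press slightly, let go and rise.

play_rows([
  {"dp": [0,0,0.02],"turn": [0,0,0],"fingers": 1},
  {"dp": [0,0,0.02],"turn": [0,0,0],"fingers": 1},
  {"dp": [0,0,0],"turn": [0,0,0],"fingers": 1},
])

```text
clock: 8.4
eef_pos: [485.6, -63.1, 43.2]
tcp_rot: [3.141, -0.0, 1.55]
contact_force: [-1.6, 4.3, 7.0]
opening: 0.291
grasp_force: 41.4
```

play_rows([
  {"dp": [0,0,-0.02],"turn": [0,0,0],"fingers": 0.6},
  {"dp": [0,0,0],"turn": [0,0,0],"fingers": 0.4},
  {"dp": [0,0,0],"turn": [0,0,0],"fingers": 0.4},
  {"dp": [0,0,-0.2],"turn": [0,0,0],"fingers": 0.3},
  {"dp": [0,0,-0.7],"turn": [0,0,0],"fingers": 0.3},
])

```text
clock: 8.82
eef_pos: [482.9, -63.1, 77.6]
tcp_rot: [-3.136, -0.001, 1.55]
contact_force: [-0.3, 0.2, -0.3]
opening: 0.699
grasp_force: 0.0
```

play_rows([
  {"dp": [0,0,-0.8],"turn": [0,0,0],"fingers": 0.3},
  {"dp": [0,0,-0.5],"turn": [0,0,0],"fingers": 0.3},
  {"dp": [0.6,0,-0.2],"turn": [0,0,0],"fingers": 0.3},
  {"dp": [0.6,0,0],"turn": [0,0,0],"fingers": 0.3},
  {"dp": [0,0,0],"turn": [0,0,0],"fingers": 0.3},
])

```text
clock: 9.23
eef_pos: [487.0, -13.0, 141.2]
tcp_rot: [3.139, -0.001, 1.551]
contact_force: [-0.7, -0.2, 0.8]
opening: 0.702
grasp_force: 0.0
```

```bash
python3 - <<'E'
from h import *
r.grab_frame('wrist');r.grab_frame('wrist');r.grab_frame('wrist')
g=grab('wrist','w7.png');tcp();np.save('w7pose.npy',g['pose'])
E
```

```text
9.4333 [486.3 -15.7 139.7] [-3.141  0.     1.551] [-0.2 -0.2 -0.5] 0.698 0.0
```

View pics/w7.png

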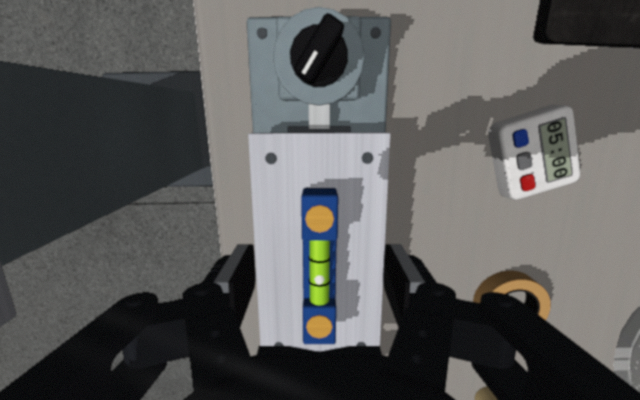

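The level is in place and free. Its pads are at (320,219) and (319,327), the marks at rows 261 and 280, and the bubble at row 281 towards the hinge. The knob bar runs from (308,77) to (340,20).

```bash
python3 - <<'E'
from h import *
im=cv2.imread('pics/w7.png').astype(int);w=r.grab_frame('wrist');w['pose']=np.load('w7pose.npy')
a=r.grab_frame('scene');b=r.grab_frame('side')
for v in ((325,218),(325,220)): print(tri(w,a,(324,48.5),v))
for v in ((348.3,188),(348.3,191)): print(tri(w,b,(324,48.5),v))
for z in (70,75,80,85): print(z,at(w,(324,48.5),z).round(1), [at(w,p,z).round(1)[:2] for p in ((308,77),(340,20))])
m=((im[:,:,2]>140)&(im[:,:,0]<110)&(im[:,:,1]<170)&(im[:,:,1]>100)).astype(np.uint8)
n,l,st,ce=cv2.connectedComponentsWithStats(m)
P=[ce[i] for i in range(1,n) if st[i,4]>250 and 300<ce[i][0]<340];print(P)
P=[at(w,p,71) for p in P];print(np.round(P,1),np.linalg.norm(P[0]-P[1]))
for rr in range(236,312,2): print(rr,im[rr,314:325].mean(0).astype(int)[::-1],im[rr,319:321].mean(0).astype(int)[::-1])
E
```

```text
(array([491.,  89.,  84.]), np.float64(4.0))
(array([491.,  89.,  78.]), np.float64(4.0))
(array([491.,  87.,  81.]), np.float64(2.0))
(array([491.,  89.,  70.]), np.float64(4.0))
70 [492.5  89.4  70. ] [array([482.4,  73.5]), array([502.2, 104.7])]
75 [492.4  88.6  75. ] [array([482.6,  73. ]), array([501.9, 103.4])]
80 [492.3  87.7  80. ] [array([482.7,  72.5]), array([501.5, 102.2])]
85 [492.2  86.8  85. ] [array([482.9,  72.1]), array([501.2, 101. ])]
[array([319.08362369, 218.51567944]), array([318.75862069, 326.53333333])]
[[ 487.5  -18.    71. ]
 [ 485.6 -104.4   71. ]] 86.42711671147778
236 [ 30  65 127] [ 29  65 126]
238 [ 32  66 126] [ 33  68 127]
240 [103 148  95] [103 149  95]
242 [155 206  52] [156 209  51]
244 [155 205  51] [156 209  50]
246 [155 206  51] [158 209  52]
248 [155 205  50] [155 208  49]
250 [155 205  51] [156 208  50]
252 [154 205  50] [154 208  49]
254 [155 205  50] [156 208  50]
256 [155 205  51] [155 208  50]
258 [153 204  50] [155 208  49]
260 [106 148  33] [118 164  36]
262 [67 94 21] [56 81 15]
264 [145 195  47] [144 195  46]
266 [154 205  50] [156 210  50]
268 [153 204  50] [154 207  48]
270 [153 204  50] [156 208  49]
272 [153 204  49] [155 207  48]
274 [156 204  64] [164 209  80]
276 [184 207 141] [210 217 194]
278 [201 209 185] [222 221 217]
280 [203 211 187] [225 223 220]
282 [190 205 159] [221 220 214]
284 [108 126  77] [148 157 124]
286 [ 90 126  28] [ 81 113  27]
288 [148 200  48] [147 199  47]
290 [151 203  49] [153 206  48]
292 [152 203  49] [154 207  50]
294 [152 203  49] [155 207  50]
296 [151 202  48] [152 205  47]
298 [150 202  48] [154 208  50]
300 [150 202  48] [154 207  50]
302 [149 201  47] [153 207  49]
304 [113 158  47] [127 176  48]
306 [32 56 79] [41 67 79]
308 [ 27  59 117] [ 27  60 117]
310 [ 31  67 130] [ 30  66 130]
```

```bash
python3 -c "
from h import *
plan([490,88.5,105],1.005,7,0.4)"
```

```text
[{"dp": [0.37, 0.01, 0.12], "turn": [-0.0, 0.0, 0.74], "fingers": 0.4}, {"dp": [0.37, -0.02, 0.12], "turn": [-0.0, 0.0, 0.74], "fingers": 0.4}, {"dp": [0.37, -0.05, 0.12], "turn": [-0.0, 0.0, 0.74], "fingers": 0.4}, {"dp": [0.37, -0.08, 0.13], "turn": [-0.0, 0.0, 0.74], "fingers": 0.4}, {"dp": [0.36, -0.11, 0.12], "turn": [-0.0, 0.0, 0.75], "fingers": 0.4}]
[{"dp": [0.34, -0.14, 0.13], "turn": [-0.0, 0.0, 0.74], "fingers": 0.4}, {"dp": [0.34, -0.17, 0.12], "turn": [-0.0, 0.0, 0.75], "fingers": 0.4}]
```

play_rows([
  {"dp": [0.37,0.01,0.12],"turn": [0,0,0.74],"fingers": 0.4},
  {"dp": [0.37,-0.02,0.12],"turn": [0,0,0.74],"fingers": 0.4},
  {"dp": [0.37,-0.05,0.12],"turn": [0,0,0.74],"fingers": 0.4},
  {"dp": [0.37,-0.08,0.12],"turn": [0,0,0.74],"fingers": 0.4},
  {"dp": [0.36,-0.11,0.12],"turn": [0,0,0.75],"fingers": 0.4},
])

```text
clock: 10.0
eef_pos: [489.5, 59.5, 115.3]
tcp_rot: [-3.141, 0.0, 1.157]
contact_force: [0.6, 0.2, 0.5]
opening: 0.601
grasp_force: 0.0
```

play_rows([
  {"dp": [0.34,-0.14,0.12],"turn": [0,0,0.74],"fingers": 0.4},
  {"dp": [0.34,-0.17,0.12],"turn": [0,0,0.75],"fingers": 0.4},
  {"dp": [0,0,0],"turn": [0,0,0],"fingers": 0.4},
  {"dp": [0,0,0],"turn": [0,0,0],"fingers": 0.4},
  {"dp": [0,0,0],"turn": [0,0,0],"fingers": 0.4},
])

```text
clock: 10.42
eef_pos: [490.1, 88.6, 106.1]
tcp_rot: [-3.141, 0.0, 1.008]
contact_force: [0.5, 0.1, -0.4]
opening: 0.6
grasp_force: 0.0
```

```bash
python3 - <<'E'
from h import *
r.grab_frame('wrist')
g=grab('wrist','w8.png');tcp();np.save('w8pose.npy',g['pose'])
E
```

```text
10.5167 [490.2  88.5 106.2] [3.141 0.    1.006] [-0.7 -0.2 -0.3] 0.599 0.0
```

View pics/w8.png

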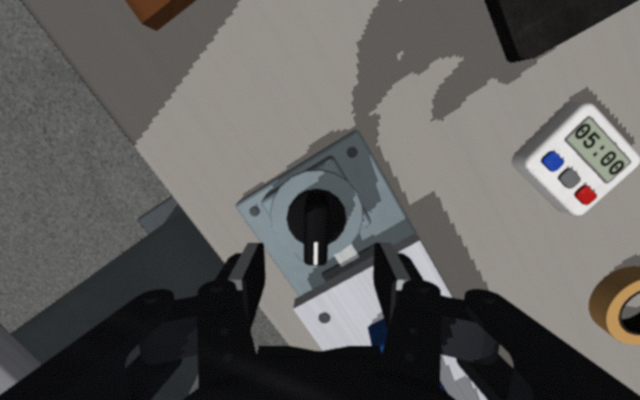

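The knob bar is upright in the picture at column 316, from about row 195 to 265. It lines up with the fingers, whose middle is near column 319, so I'll shift −1.5 mm and go down.

play_rows([
  {"dp": [0,-0.04,0.3],"turn": [0,0,0],"fingers": 0.4},
  {"dp": [0,0,0.4],"turn": [0,0,0],"fingers": 0.4},
  {"dp": [0,0,0.3],"turn": [0,0,0],"fingers": 0.4},
  {"dp": [0,0,0.15],"turn": [0,0,0],"fingers": 0.4},
  {"dp": [0,0,0],"turn": [0,0,0],"fingers": 0.5},
])

```text
clock: 10.93
eef_pos: [488.0, 89.5, 59.2]
tcp_rot: [-3.14, 0.001, 1.006]
contact_force: [-0.7, 0.2, 0.2]
opening: 0.505
grasp_force: 0.0
```

play_rows([
  {"dp": [0,0,0],"turn": [0,0,0],"fingers": 0.75},
  {"dp": [0,0,0],"turn": [0,0,0],"fingers": 1},
  {"dp": [0,0,0],"turn": [0,0,0],"fingers": 1},
  {"dp": [0,0,0],"turn": [0,0,0],"fingers": 1},
  {"dp": [0,0,0],"turn": [0,0,0],"fingers": 1},
], force=40)

```text
clock: 11.35
eef_pos: [489.2, 90.2, 60.9]
tcp_rot: [3.141, -0.001, 1.006]
contact_force: [-2.1, -0.3, 7.5]
opening: 0.152
grasp_force: 40.8
```

play_rows([
  {"dp": [0,0,0],"turn": [0,0,0.5],"fingers": 1},
  {"dp": [0,0,0],"turn": [0,0,0.9],"fingers": 1},
  {"dp": [0,0,0],"turn": [0,0,0.9],"fingers": 1},
  {"dp": [0,0,0],"turn": [0,0,0.9],"fingers": 1},
  {"dp": [0,0,0],"turn": [0,0,0.9],"fingers": 1},
])

```text
clock: 11.77
eef_pos: [489.7, 89.7, 60.9]
tcp_rot: [3.14, -0.001, 0.573]
contact_force: [0.7, -5.3, 5.0]
opening: 0.147
grasp_force: 40.5
```

play_rows([
  {"dp": [0,0,0],"turn": [0,0,0.9],"fingers": 1},
  {"dp": [0,0,0],"turn": [0,0,0.9],"fingers": 1},
  {"dp": [0,0,0],"turn": [0,0,0.9],"fingers": 1},
  {"dp": [0,0,0],"turn": [0,0,0.9],"fingers": 1},
  {"dp": [0,0,0],"turn": [0,0,0.9],"fingers": 1},
])

```text
clock: 12.18
eef_pos: [490.0, 89.1, 61.0]
tcp_rot: [3.14, -0.002, 0.102]
contact_force: [1.4, -11.0, 5.0]
opening: 0.151
grasp_force: 40.6
```

play_rows([
  {"dp": [0,0,0],"turn": [0,0,0.9],"fingers": 1},
  {"dp": [0,0,0],"turn": [0,0,0.9],"fingers": 1},
  {"dp": [0,0,0],"turn": [0,0,0.9],"fingers": 1},
  {"dp": [0,0,0],"turn": [0,0,0.9],"fingers": 1},
  {"dp": [0,0,0],"turn": [0,0,0.8],"fingers": 1},
])

```text
clock: 12.6
eef_pos: [489.8, 88.4, 60.9]
tcp_rot: [3.14, -0.003, -0.358]
contact_force: [1.9, -15.6, 6.1]
opening: 0.151
grasp_force: 40.8
```

play_rows([
  {"dp": [0,0,0],"turn": [0,0,0],"fingers": 1},
  {"dp": [0,0,0],"turn": [0,0,0],"fingers": 1},
])

```text
clock: 12.77
eef_pos: [489.8, 88.4, 60.9]
tcp_rot: [3.14, -0.003, -0.355]
contact_force: [1.5, -14.8, 5.6]
opening: 0.152
grasp_force: 40.9
```

play_rows([
  {"dp": [0,0,0],"turn": [0,0,0],"fingers": 0.6},
  {"dp": [0,0,0],"turn": [0,0,0],"fingers": 0.5},
  {"dp": [0,0,-0.3],"turn": [0,0,0],"fingers": 0.5},
  {"dp": [0,0,-0.7],"turn": [0,0,0],"fingers": 0.5},
  {"dp": [0,0,-0.5],"turn": [0,0,0],"fingers": 0.5},
])

```text
clock: 13.18
eef_pos: [488.6, 90.4, 121.1]
tcp_rot: [3.142, 0.001, -0.355]
contact_force: [0.6, 1.1, 0.7]
opening: 0.504
grasp_force: 0.0
```

```bash
python3 -c "
from h import *
r.grab_frame('wrist');tcp();plan([486.6,-19,110],-1.1,8,1)"
```

```text
13.2333 [490.9  90.8 124.6] [-3.139 -0.004 -0.355] [1.6 0.4 3.1] 0.499 0.0
[{"dp": [0.11, 0.33, 0.05], "turn": [-0.0, -0.0, 0.89], "fingers": 1}, {"dp": [0.14, 0.31, 0.04], "turn": [-0.01, -0.0, 0.89], "fingers": 1}, {"dp": [0.16, 0.3, 0.05], "turn": [-0.01, -0.0, 0.89], "fingers": 1}, {"dp": [0.19, 0.29, 0.04], "turn": [-0.0, -0.01, 0.89], "fingers": 1}, {"dp": [0.22, 0.26, 0.05], "turn": [-0.01, -0.0, 0.89], "fingers": 1}]
[{"dp": [0.24, 0.24, 0.04], "turn": [-0.0, -0.01, 0.89], "fingers": 1}, {"dp": [0.26, 0.22, 0.05], "turn": [-0.01, -0.0, 0.89], "fingers": 1}, {"dp": [0.29, 0.2, 0.04], "turn": [-0.0, -0.01, 0.88], "fingers": 1}]
```

play_rows([
  {"dp": [0.11,0.33,0.04],"turn": [0,0,0.89],"fingers": 1},
  {"dp": [0.14,0.31,0.04],"turn": [0,0,0.89],"fingers": 1},
  {"dp": [0.16,0.3,0.04],"turn": [0,0,0.89],"fingers": 1},
  {"dp": [0.19,0.29,0.04],"turn": [0,0,0.89],"fingers": 1},
  {"dp": [0.22,0.26,0.04],"turn": [0,0,0.89],"fingers": 1},
])

```text
clock: 13.65
eef_pos: [486.1, 21.2, 112.1]
tcp_rot: [-3.141, -0.0, -0.826]
contact_force: [-0.2, 0.2, -0.1]
opening: 0.002
grasp_force: 0.0
```

play_rows([
  {"dp": [0.24,0.24,0.04],"turn": [0,0,0.89],"fingers": 1},
  {"dp": [0.26,0.22,0.04],"turn": [0,0,0.89],"fingers": 1},
  {"dp": [0.29,0.2,0.04],"turn": [0,0,0.88],"fingers": 1},
  {"dp": [0,0,0],"turn": [0,0,0],"fingers": 1},
  {"dp": [0,0,0],"turn": [0,0,0],"fingers": 1},
])

```text
clock: 14.07
eef_pos: [484.4, -19.8, 107.3]
tcp_rot: [-3.141, 0.0, -1.099]
contact_force: [-0.1, 0.4, 0.8]
opening: 0.003
grasp_force: 0.0
```

```bash
python3 - <<'E'
from h import *
for _ in range(4): r.grab_frame('wrist')
g=grab('wrist','w9.png');tcp();np.save('w9pose.npy',g['pose'])
E
```

```text
14.3167 [484.5 -19.  107.4] [-3.141  0.    -1.098] [ 0.6  0.7 -0.5] 0.001 0.0
```

View pics/w9.png

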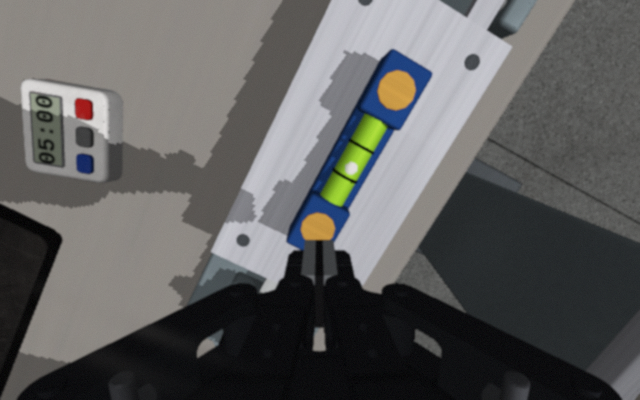

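The bubble is near (352,167), about midway between the marks at (362,151) and (343,181), with the plate released. The near pad is at (318,228) and the closed fingertips are just short of it.

```bash
cat >> h.py <<'E'
def bubble(g,P1,P2,f=None):
    """P1 = knob-end pad px, P2 = other pad px; intensity profile along the vial, mm along level (+ to knob)"""
    im=g['pixels'].astype(float); A=at(g,P1,71);B=at(g,P2,71); c=(A+B)/2;c[2]=68; d=(A-B)/np.linalg.norm(A-B)
    s=np.arange(-26,26.1,.25); q=proj(g,c+s[:,None]*d).astype(np.float32)
    n=np.array([-d[1],d[0],0]);v=0
    for o in (-2,-1,0,1,2):
        q=proj(g,c+n*o+s[:,None]*d).astype(np.float32); v=v+cv2.remap(g['pixels'].astype(np.float32),q[:,:1],q[:,1:],1)[:,0]/5
    white=v[:,2]; dark=v[:,1]
    bi=s[white>115]; mi=s[dark<165]; mi=mi[np.abs(mi)<16]
    print('bubble',bi.min() if len(bi) else None,bi.max() if len(bi) else None,'marks',mi)
    return s,v
def brass(g):
    im=g['pixels'].astype(int);m=((im[:,:,0]>140)&(im[:,:,2]<110)&(im[:,:,1]<170)&(im[:,:,1]>100)).astype(np.uint8)
    n,l,st,ce=cv2.connectedComponentsWithStats(m);return [(ce[i].round(1),st[i,4]) for i in range(1,n) if st[i,4]>250]
E
python3 - <<'E'
from h import *
g=r.grab_frame('wrist');b=brass(g);print(b);tcp()
P1=[c for c,a in b if c[1]>200 and 280<c[0]<360][0];P2=[c for c,a in b if c[1]<120][0]
A=at(g,P1,71);print(A.round(1),at(g,P2,71).round(1))
s=r.sense();R=Ro.from_euler('xyz',s['tcp_rot']);print('pad in tool',R.inv().apply(A-s['eef_pos']).round(1))
s,v=bubble(g,P1,P2);print(np.c_[s,v.astype(int)][40:170:3].astype(int).tolist())
E
```

```text
[(array([396.2,  89.8]), np.int32(1152)), (array([317.4, 227.1]), np.int32(752))]
14.3667 [484.5 -19.1 107.3] [-3.141  0.    -1.099] [-0.7 -0.1 -0.1] -0.003 0.0
[487.3 -20.1  71. ] [ 485.2 -106.7   71. ]
pad in tool [ 2.1 -2.1 36.3]
bubble 0.5 7.5 marks [-10.25 -10.    -9.75  -9.5   -9.25  -9.    -8.75  -8.5   -8.25   9.25
   9.5    9.75  10.    10.25  10.5   10.75  11.    11.25]
[[-16, 159, 209, 53], [-15, 159, 210, 53], [-14, 159, 209, 53], [-13, 159, 210, 53], [-13, 158, 209, 53], [-12, 159, 209, 53], [-11, 158, 209, 52], [-10, 147, 196, 48], [-10, 100, 136, 33], [-9, 45, 63, 16], [-8, 89, 124, 30], [-7, 142, 192, 46], [-7, 157, 208, 52], [-6, 157, 208, 52], [-5, 157, 209, 52], [-4, 157, 208, 52], [-4, 156, 208, 51], [-3, 157, 208, 52], [-2, 157, 208, 52], [-1, 156, 207, 51], [-1, 156, 207, 51], [0, 161, 208, 69], [0, 182, 211, 131], [1, 207, 214, 190], [2, 215, 216, 207], [2, 217, 215, 211], [3, 217, 215, 211], [4, 216, 215, 211], [5, 214, 213, 208], [5, 209, 210, 200], [6, 201, 208, 185], [7, 183, 206, 144], [8, 163, 206, 82], [8, 138, 186, 46], [9, 83, 116, 25], [10, 47, 67, 14], [11, 97, 135, 31], [11, 143, 193, 46], [12, 154, 206, 50], [13, 154, 206, 50], [14, 154, 206, 50], [14, 154, 206, 50], [15, 153, 205, 49], [16, 153, 205, 50]]
```

Measured along the vial: marks at −9.25 and +10.25 mm and bubble centre at +4.1, so the released bubble is about +3.6 mm towards the knob. Pressed, it should sit near the middle. Now I'll press.

play_rows([
  {"dp": [0.04,-0.04,0.3],"turn": [0,0,0],"fingers": 1},
  {"dp": [0,0,0.3],"turn": [0,0,0],"fingers": 1},
  {"dp": [0,0,0.05],"turn": [0,0,0],"fingers": 1},
  {"dp": [0,0,0],"turn": [0,0,0],"fingers": 1},
])

```text
clock: 14.7
eef_pos: [485.9, -20.0, 80.7]
tcp_rot: [3.14, 0.001, -1.099]
contact_force: [-0.7, 0.1, -0.2]
opening: -0.001
grasp_force: 0.0
```

play_rows([
  {"dp": [0,0,0.03],"turn": [0,0,0],"fingers": 1},
  {"dp": [0,0,0.03],"turn": [0,0,0],"fingers": 1},
  {"dp": [0,0,0],"turn": [0,0,0],"fingers": 1},
])

```text
clock: 14.95
eef_pos: [486.8, -20.3, 79.2]
tcp_rot: [-3.141, -0.0, -1.1]
contact_force: [0.5, -0.4, -0.4]
opening: 0.003
grasp_force: 0.0
```

play_rows([
  {"dp": [0,0,0.03],"turn": [0,0,0],"fingers": 1},
  {"dp": [0,0,0.03],"turn": [0,0,0],"fingers": 1},
  {"dp": [0,0,0],"turn": [0,0,0],"fingers": 1},
])

```text
clock: 15.2
eef_pos: [486.6, -20.4, 76.5]
tcp_rot: [-3.141, -0.0, -1.1]
contact_force: [-0.9, -0.1, 0.5]
opening: 0.001
grasp_force: 0.0
```

play_rows([
  {"dp": [0,0,0.03],"turn": [0,0,0],"fingers": 1},
  {"dp": [0,0,0.03],"turn": [0,0,0],"fingers": 1},
  {"dp": [0,0,0],"turn": [0,0,0],"fingers": 1},
])

```text
clock: 15.45
eef_pos: [486.7, -20.2, 74.1]
tcp_rot: [-3.141, 0.0, -1.1]
contact_force: [-1.1, 1.2, 3.4]
opening: -0.0
grasp_force: 1.5
```

play_rows([
  {"dp": [0,0,0.02],"turn": [0,0,0],"fingers": 1},
  {"dp": [0,0,0.02],"turn": [0,0,0],"fingers": 1},
  {"dp": [0,0,0],"turn": [0,0,0],"fingers": 1},
])

```text
clock: 15.7
eef_pos: [486.8, -20.3, 72.5]
tcp_rot: [-3.141, -0.0, -1.1]
contact_force: [0.7, 2.9, 3.6]
opening: -0.003
grasp_force: 1.8
```

play_rows([
  {"dp": [0,0,0.02],"turn": [0,0,0],"fingers": 1},
  {"dp": [0,0,0],"turn": [0,0,0],"fingers": 1},
  {"dp": [0,0,0],"turn": [0,0,0],"fingers": 1},
])

```text
clock: 15.95
eef_pos: [486.9, -20.2, 72.2]
tcp_rot: [-3.141, -0.0, -1.1]
contact_force: [-1.8, 3.4, 11.1]
opening: 0.004
grasp_force: 5.3
```

play_rows([
  {"dp": [0,0,0.02],"turn": [0,0,0],"fingers": 1},
  {"dp": [0,0,0],"turn": [0,0,0],"fingers": 1},
  {"dp": [0,0,0],"turn": [0,0,0],"fingers": 1},
])

```text
clock: 16.2
eef_pos: [487.0, -20.2, 71.9]
tcp_rot: [-3.141, -0.0, -1.1]
contact_force: [-4.2, 3.9, 18.0]
opening: -0.0
grasp_force: 8.9
```

The force rises stiffly, so the plate is home. I'll ease back to about 9 N, wait for the bubble and measure.

play_rows([
  {"dp": [0,0,-0.025],"turn": [0,0,0],"fingers": 1},
  {"dp": [0,0,0],"turn": [0,0,0],"fingers": 1},
  {"dp": [0,0,0],"turn": [0,0,0],"fingers": 1},
  {"dp": [0,0,0],"turn": [0,0,0],"fingers": 1},
  {"dp": [0,0,0],"turn": [0,0,0],"fingers": 1},
])

```text
clock: 16.62
eef_pos: [486.9, -20.3, 72.3]
tcp_rot: [-3.141, -0.0, -1.1]
contact_force: [-1.7, 3.0, 8.7]
opening: 0.002
grasp_force: 4.3
```

play_rows([
  {"dp": [0,0,0],"turn": [0,0,0],"fingers": 1},
  {"dp": [0,0,0],"turn": [0,0,0],"fingers": 1},
  {"dp": [0,0,0],"turn": [0,0,0],"fingers": 1},
  {"dp": [0,0,0],"turn": [0,0,0],"fingers": 1},
  {"dp": [0,0,0],"turn": [0,0,0],"fingers": 1},
])

```text
clock: 17.03
eef_pos: [486.8, -20.3, 72.3]
tcp_rot: [-3.141, -0.0, -1.1]
contact_force: [-0.9, 3.0, 9.2]
opening: 0.006
grasp_force: 4.3
```

play_rows([
  {"dp": [0,0,0],"turn": [0,0,0],"fingers": 1},
  {"dp": [0,0,0],"turn": [0,0,0],"fingers": 1},
  {"dp": [0,0,0],"turn": [0,0,0],"fingers": 1},
  {"dp": [0,0,0],"turn": [0,0,0],"fingers": 1},
  {"dp": [0,0,0],"turn": [0,0,0],"fingers": 1},
])

```text
clock: 17.45
eef_pos: [486.9, -20.3, 72.3]
tcp_rot: [-3.141, -0.0, -1.1]
contact_force: [-1.6, 2.0, 8.4]
opening: -0.003
grasp_force: 4.3
```

```bash
python3 - <<'E'
from h import *
g=grab('wrist');tcp();print(brass(g))
im=g['pixels'];c=cv2.resize(im[20:320,200:520],(640,600),interpolation=2);cv2.imwrite('pics/w10.png',c[:,:,::-1])
E
```

```text
17.5 [486.8 -20.3  72.3] [-3.141 -0.    -1.1  ] [-0.4  3.7  8.9] 0.001 4.310945926699787
[(array([416.7,  91.3]), np.int32(1738))]
```

View pics/w10.png

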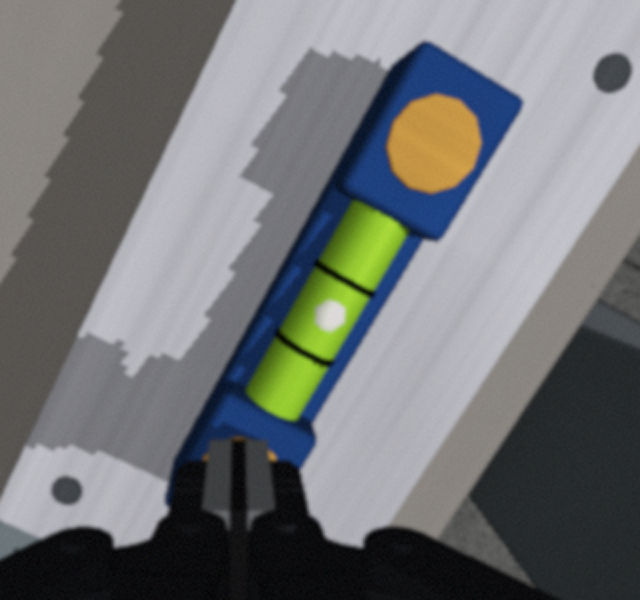

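The bubble at (331,316) sits midway between the marks at (345,278) and (305,349). The fingertips are on the near pad at about 9 N and the level is flush on the plate. Handing in.

```bash
python3 -c "
from rig import r
print(r.sign_off())"
```

```text
the job is handed in; nothing more can be done
None
```

The job is handed in: the level sits keyed in the slot, pressed down at about 9 N with the bubble midway between the marks, after about 1.36 rad clockwise on the knob; the loose items were not touched.

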